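# Nest a small test sieve on its pan and hold the stack against the sprung V-stop

## Robot

A 6-joint arm with a two-finger parallel gripper is mounted at the origin on a cart in front of the work surface, level with it; the furniture and walls round the work are solid. World frame = base frame: x ahead of the robot, y to its left, z up, the work surface at z = 0. Lengths are in m, angles in degrees, forces in N, time in s.
With the tool pointing down it reaches from about 0.4 to 0.825 m from the base axis. Payload 7 kg.
Tool frame: the origin (TCP) lies midway between the tips of the shut fingers; the grasp point (between the pads) lies 19 mm behind it; z points along the fingers, y is the line along which they close (so a half turn about z gives the same grasp; the last joint's range is limited). The gripper opens to 88 mm and grips with 3 to 60 N. Pads are 19 mm wide; open, the fingers measure 130 mm over their backs; the gripper's body (78 mm by 193 mm) begins 47 mm behind the grasp point.
Start: joints at [-59.181, 20.546, 0.682, 0, -70.136, -16.507], TCP at [0.167, -0.654, 0.198] pointing down, gripper open.
Joint ranges: [-176.03, 176.03], [-82.01, 121.73], [-58.28, 71.71], [-173.87, 95.51], [-174.79, -0.11], [-173.66, 173.66]. Speed limits (degrees/s): [136.94, 136.94, 172.46, 180, 180, 180].

## Interface

Orientations are given as [roll, pitch, yaw] about the fixed x, y, z axes, in that order (R = Rz(yaw) Ry(pitch) Rx(roll)).
In Python, from plant import ctrl, viewer, close_job gives the robot as it stands. The module is installed in compiled form; this text tells all that it offers.
- The arm moves only by the tool step_arm, never from a script. Its argument "moves" is a list that holds one entry, the list of rows, each a list of 5 numbers: the shift along the world's x, y, z in cm, then the turn about the world's z in rad, then the finger opening in cm, from 0 to 8.76. In form: [[[tx, ty, tz, twist, grip], ...]]. A call has 1 to 10 rows; each row shifts and turns the commanded pose from where the row before left it; what a row does not reach is not made up. A row lasts 1/10 s, in which the tool goes at most 50 mm and 8.59 degrees, less where a joint would pass 70% of its speed; a pose out of reach is approached as far as the arm can. A call with a gripper value outside its range is refused whole. The fingers move at their own pace and stop on an object; the grip force is fixed at half the most. Time passes only in rows, so rows that do not move let the fingers close. It gives the time, the measured TCP pose, the force, the opening and the grip force at its end, in the units of the state.
- ctrl.get_obs(): the state, without advancing time (a new reading comes with each control period).
- viewer.snapshot(name): name is "scene" or "top" or "wrist"; returns (picture, depth): 400x640x3 uint8, blue, green, red; 400x640 float32, m along the optical axis (not along the pixel's ray), 0 where there is no reading.
- viewer.camera_info(name): a dict with "camera_matrix" (3x3 intrinsics, pixels), "eye" and "orientation" of the camera in the world. Camera axes: x right, y down, z forward; pixel columns grow to the right and rows downward; lengths in m; the calibration is good to about 2 mm. A picture is of the moment at which its call begins: read the wrist's pose just before it. camera_info takes no time and is no camera call; for the wrist camera it gives the pose at the moment of the call.
- close_job(): hands the job in; it is judged then, once.
The state is a dict: "clock": time; "joint_pos": joint angles; "qvel": joint speeds; "tau": joint torques, N m; "tool_pos": TCP position; "orientation": TCP orientation; "force": force on the tool from outside, world axes, zero at the start; "moment": the same for the moment, N m; "opening": finger opening in m; "gripper_force": force on a finger pad.
Only numpy, scipy, OpenCV 4.12 (cv2) and the standard library are available. Lean on these libraries where they do the work, as an engineer would, in place of code of your own. Each camera call takes 0.05 s, during which the arm holds its last target. There are 200 camera calls.

## Task

Set the small sieve on top of its collecting pan, which stands on the clamping fixture, so that its skirt drops fully home into the pan's rim. Then slide the pan with the sieve on it along the plate into the sprung V-stop and press with a steady push of about 10 N, so that the stop's pointer stands between the two marks on the plate, touching only the stack and not the fixture; hold this for at least two seconds and finish while still pressing, as a colleague will fit the strap next. Leave the beaker and the dropper bottle where they stand.

Things in the scene. Friction and masses are not known exactly. Their poses are not given: they have to be found in the camera images.
- fixture: Fixed clamping fixture: aluminium plate 190 (x, from -85 to +105 mm) x 110 (y) x 10 mm, origin on its underside on the bench, midway in y. Its +x axis is the level pressing direction, towards the sprung V-stop; a block 44 mm high stands at its +x end. Before the stop the plate is flat and bare. Two dark marks, 8 mm apart, lie across the plate beside the stop at y = +31 to +51 mm.
- stop (a joint): Travel of the sprung V-stop along the fixture's +x, in m: 0 at rest, grows as it is pressed, end of travel 0.020. Spring 1.0 N per mm, no preload, so 0.010 means 10 N. Its thin side pointer stands between the two plate marks when the value lies between 0.006 and 0.014.
- stop_seat (a point): Point on the sprung stop (moves with it) where the pan's centre lies when seated against both V faces; 27 mm above the bench, at rest on the fixture's z axis. The V opens towards -x; its faces reach from 5 to 27 mm above the plate, 22 mm to either side in y, and lie at least 19 mm beyond this point in x, so fingers have room at the pan's +y and -y sides.
- pan: Collecting pan, loose: round open steel frame with a plain solid floor, 56 mm outer diameter, 34 mm high, about 160 g. Origin at the centre of its underside, z up. Lowest 10 mm: skirt of 45 mm diameter; above it a straight wall 3 mm thick (bore 50 mm). Starts upright on the fixture's plate, 35 to 50 mm before the stop seat.
- pan_center (a point): Centre of the pan, on its axis, half-way up (17 mm above its underside, so 27 mm above the bench when on the plate).
- sieve: Small sieve, loose: same steel frame and sizes as the pan, but with a wire-mesh floor, about 120 g. Origin at the centre of its underside, z up. Starts on the bench in one of three places; beaker and dropper bottle have the others. Fully nested, its skirt is in the pan's bore (2.5 mm radial play), its shoulder on the pan's rim, and it sits 24 mm above the pan (stack 58 mm high).
- sieve_center (a point): Centre of the sieve, on its axis, half-way up (17 mm above its underside).
- beaker_center (a point): Bystander: clear beaker, 50 mm diameter, 66 mm high; this point is half-way up.
- bottle_center (a point): Bystander: dropper bottle with a screw cap, 34 mm diameter, 75 mm high; this point is half-way up.
There are look-alikes about, which are no part of the job. What is shaped like the sieve but purple is not meant.

How it is judged:
By the outcome, as a careful person would: the job done as asked, in the order asked, and still so for the second after the job is handed in, while the arm keeps its last pose, push and grip.
It also fails if it takes over 61 s, if anything falls off the work surface, if the arm or the gripper's body presses on something with over 40 N, if the wrist force passes 120 N, or if a joint passes its speed limit or range.

## Working session

There is one attempt and no reset: what is moved stays moved. The work goes in short steps, Python scripts to look and compute and a tool call to move; the robot and the scene stay as the last step left them, time stands still between calls to the robot, and variables do not carry over. Pictures are saved under pics/ and viewed, at most 10 in all, crops included, and the job is handed in when it is done.

Besides the shell and the picture viewer there is one more tool, called after "Call:" as name([rows], argument=value, ...), one row to a line, values as JSON. step_arm: Moves the arm, as the interface text tells. Its arguments: {"type":"object","properties":{"moves":{"type":"array","items":{"type":"array","items":{"type":"array","items":{"type":"number"}}}}},"required":["moves"]}

```bash
mkdir -p pics; cat > h.py <<'E'
import numpy as np, cv2
from plant import ctrl, viewer, close_job
def R(i):
    o=np.array(i["orientation"],float)
    if o.shape==(3,3): return o
    from scipy.spatial.transform import Rotation as S
    return S.from_euler('xyz',o,degrees=True).as_matrix() if o.size==3 else S.from_quat(o).as_matrix()
def cast(i,u,v,z):
    K=np.array(i["camera_matrix"]);d=R(i)@np.linalg.inv(K)@np.array([u,v,1.]);e=np.array(i["eye"])
    return e+d*(z-e[2])/d[2]
def pts(i,dep):
    K=np.array(i["camera_matrix"]);v,u=np.mgrid[:400,:640]
    c=np.stack([(u-K[0,2])/K[0,0]*dep,(v-K[1,2])/K[1,1]*dep,dep],-1)
    return c@R(i).T+np.array(i["eye"])
E
python3 - <<'E'
from h import *
print(ctrl.get_obs())
for n in("top","scene"):
    i=viewer.camera_info(n);print(i);p,d=viewer.snapshot(n);cv2.imwrite(f"pics/{n}.png",p);np.save(n+".npy",d)
E
```

```text
{'clock': 0.0, 'joint_pos': array([-5.91804809e+01,  2.05905458e+01,  6.33062819e-01, -2.05935393e-02,
       -7.01342892e+01, -1.65078048e+01]), 'qvel': array([ 0.03988951,  0.01409681, -0.00207247, -0.07542435, -0.04483837,
       -0.09317396]), 'tau': array([ 1.78894206e-03, -5.82718492e+01,  2.93050539e+01,  6.99776441e+00,
        6.57933037e-03, -1.67744938e-04]), 'tool_pos': array([ 0.1667094 , -0.65353684,  0.19692586]), 'orientation': array([ 1.79906509e+02, -7.51804664e-03, -1.65695293e+02]), 'force': array([-0.29034112, -0.65949422,  0.83787769]), 'moment': array([-0.04178202, -0.03726461, -0.01593844]), 'gripper_force': 0.0, 'opening': 0.08738408432921962}
{'camera_matrix': array([[388.57741448,   0.        , 319.01904925],
       [  0.        , 388.57741448, 200.09268248],
       [  0.        ,   0.        ,   1.        ]]), 'eye': array([ 0.30908822, -0.13726393,  1.36107443]), 'orientation': array([-171.682753  ,    0.77783472,  -91.48460171])}
{'camera_matrix': array([[403.87406461,   0.        , 316.72459901],
       [  0.        , 403.87406461, 195.91947197],
       [  0.        ,   0.        ,   1.        ]]), 'eye': array([-0.45929953,  1.05854987,  0.73242423]), 'orientation': array([-114.17547594,    0.24276153, -141.54521566])}
```

View pics/top.png

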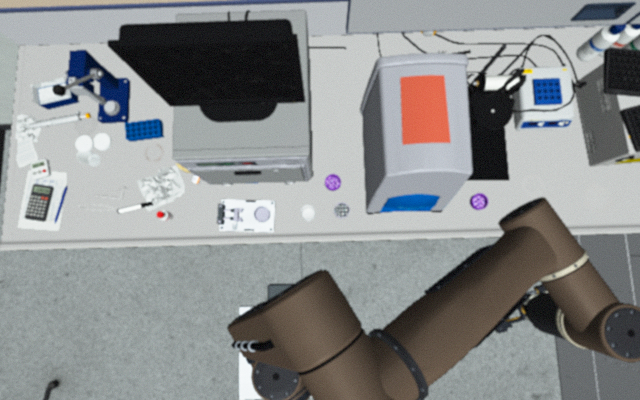

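View pics/scene.png

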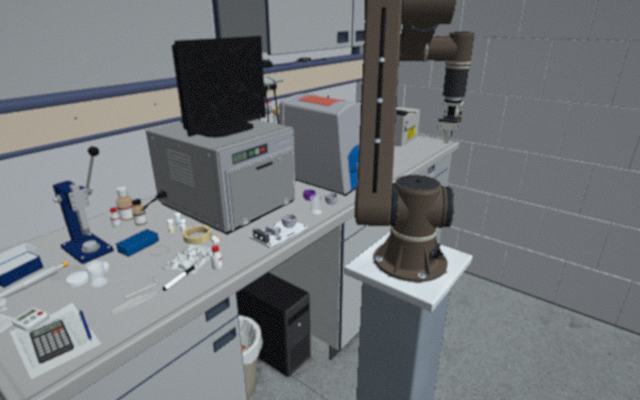

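The top view shows the fixture at about (246,214) with the pan near (263,214). The sieve, a grey mesh, is at (342,210), and a clear or white object is at (308,212). Purple decoys are at (333,182) and (478,201), and there is a red-capped bottle at (164,215). I'll enlarge this and measure.

```bash
python3 - <<'E'
from h import *
p=cv2.imread("pics/top.png");d=np.load("top.npy");i=viewer.camera_info("top");P=pts(i,d)
cv2.imwrite("pics/crop.png",cv2.resize(p[150:250,150:360],None,fx=3.7,fy=3.7,interpolation=cv2.INTER_CUBIC))
for n,u,v in[("sieve",342,210),("white",308,212),("pan",263,214),("fixA",240,202),("redcap",164,215),("purple",333,182),("boxnear",372,205),("edge",342,234),("oven",305,178)]:
    print(n,P[v,u].round(3),cast(i,u,v,.03).round(3))
E
```

```text
sieve [ 0.469 -0.203  0.014] [ 0.467 -0.203  0.03 ]
white [ 0.467 -0.084  0.002] [ 0.464 -0.085  0.03 ]
pan [0.462 0.071 0.024] [0.461 0.07  0.03 ]
fixA [0.508 0.154 0.012] [0.505 0.15  0.03 ]
redcap [0.463 0.399 0.065] [0.467 0.414 0.03 ]
purple [ 0.57  -0.175  0.01 ] [ 0.566 -0.175  0.03 ]
boxnear [ 0.473 -0.298  0.099] [ 0.482 -0.306  0.03 ]
edge [ 0.386 -0.201  0.009] [ 0.385 -0.2    0.03 ]
oven [ 0.57  -0.08   0.095] [ 0.583 -0.077  0.03 ]
```

View pics/crop.png

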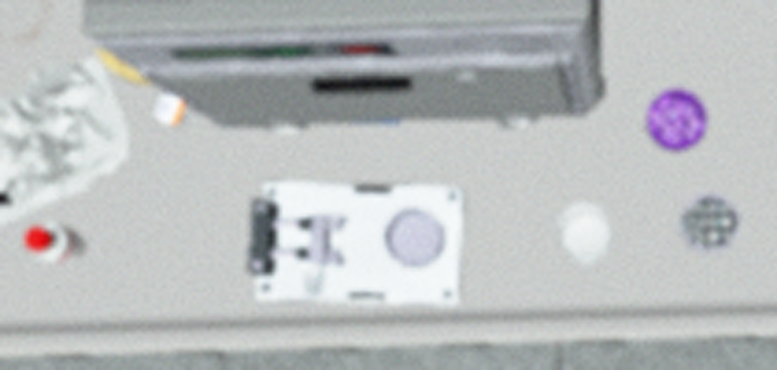

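The crop confirms the layout. The pan, a plain disc, is at crop (415,237), the V-stop at (320,240) with its block at (262,237), and the sieve at (710,222). The beaker is at (585,232) and the red-capped dropper bottle at (45,240). Pressing direction is roughly world +y.

```bash
python3 - <<'E'
from h import *
p=cv2.imread("pics/top.png");d=np.load("top.npy");i=viewer.camera_info("top");P=pts(i,d)
# plate: brightest low-saturation pixels in the window
w=np.zeros((400,640),np.uint8);w[196:236,212:282]=1
print("bench",p[225,290],"plate",p[205,243],"pan",p[214,263],"sieve",p[206:214,338:346].reshape(-1,3).mean(0))
m=((p.min(2)>228)&(w>0)).astype(np.uint8)
c=max(cv2.findContours(m,0,2)[0],key=cv2.contourArea);h=cv2.convexHull(c)
print(cv2.contourArea(h))
q=np.array([cast(i,u,v,.01)[:2] for u,v in h[:,0]],np.float32);r=cv2.minAreaRect(q);print("plate rect",r,cv2.boxPoints(r))
# pan: not plate
ww=np.zeros_like(m);ww[202:228,252:276]=1
m2=((p.min(2)<=228)&(ww>0)).astype(np.uint8)
c=max(cv2.findContours(m2,0,2)[0],key=cv2.contourArea);(u,v),rr=cv2.minEnclosingCircle(c);M=cv2.moments(c);print("pan",u,v,rr,M['m10']/M['m00'],M['m01']/M['m00'],cast(i,M['m10']/M['m00'],M['m01']/M['m00'],.044))
b=p[225,320].astype(int)
ww=np.zeros_like(m);ww[198:224,330:356]=1
m3=((np.abs(p.astype(int)-b).max(2)>30)&(ww>0)).astype(np.uint8);m3=cv2.morphologyEx(m3,cv2.MORPH_CLOSE,np.ones((5,5)))
c=max(cv2.findContours(m3,0,2)[0],key=cv2.contourArea);(u,v),rr=cv2.minEnclosingCircle(c);print("sieve",u,v,rr,cast(i,u,v,.03))
for lo,hi in((.0,.3),(-.12,0),(-.6,-.27)):
    s=P[(d>0)&(P[...,1]>lo)&(P[...,1]<hi)&(P[...,2]>.06)&(P[...,2]<.5)&(P[...,0]>.4)]
    s=s[np.argsort(s[:,0])];print(lo,hi,len(s),s[[5,50,200]].round(3) if len(s)>200 else s[:3])
E
```

```text
bench [204 204 199] plate [247 245 241] pan [224 209 205] sieve [152.25     149.96875  141.046875]
1331.5
plate rect ((0.4609070420265198, 0.12299183756113052), (0.17487993836402893, 0.11010078340768814), 86.70331573486328) [[0.4009194  0.03886231]
 [0.510838   0.03253082]
 [0.52089465 0.20712137]
 [0.4109761  0.21345285]]
pan 261.5 213.5 8.860122680664062 261.49302325581397 213.9418604651163 [0.45974868 0.07325227 0.044     ]
sieve 341.4223327636719 209.66505432128906 7.606895446777344 [ 0.46861036 -0.20058003  0.03      ]
0.0 0.3 12358 [[0.557 0.116 0.229]
 [0.562 0.062 0.23 ]
 [0.568 0.057 0.089]]
-0.12 0 5764 [[ 0.436 -0.083  0.064]
 [ 0.568 -0.07   0.252]
 [ 0.569 -0.071  0.22 ]]
-0.6 -0.27 15642 [[ 0.457 -0.427  0.117]
 [ 0.459 -0.385  0.135]
 [ 0.465 -0.49   0.12 ]]
```

Call:
step_arm([
  [[1, 3, 0.5, 0.14, 8.7], [1, 3, 0.5, 0.14, 8.7], [1, 3, 0, 0.14, 8.7], [1, 4, 0, 0.14, 8.7], [1, 4, 0, 0.14, 8.7], [1.5, 4, 0, 0.14, 8.7], [2, 4, 0, 0.14, 8.7], [2, 4, 0, 0.14, 8.7], [2, 4, 0, 0.14, 8.7], [2, 4, 0, 0.06, 8.7]],
])

```text
clock: 1.1
tool_pos: [0.312, -0.2824, 0.2078]
orientation: [-180.0, 0.0, -89.8]
force: [1.3, -1.5, 0.8]
opening: 0.087
gripper_force: 0.0
```

```bash
python3 - <<'E'
from h import *
i=viewer.camera_info("scene");d=np.load("scene.npy");P=pts(i,d)
for z0,z1 in((.06,.1),(.1,.15),(.15,.2),(.2,.3)):
    s=P[(d>0)&(P[...,1]>0.02)&(P[...,1]<.22)&(P[...,2]>z0)&(P[...,2]<z1)&(P[...,0]>.4)][:,0];print(z0,len(s),np.percentile(s,[0,2,10,50]).round(3) if len(s) else 0)
E
```

```text
0.06 392 [0.564 0.566 0.568 0.571]
0.1 531 [0.563 0.566 0.568 0.571]
0.15 530 [0.564 0.566 0.568 0.571]
0.2 1192 [0.555 0.56  0.568 0.574]
```

Call:
step_arm([
  [[2, 2, -0.5, 0, 8.7], [2, 2, -0.5, 0, 8.7], [3, 1.5, -0.5, 0, 8.7], [3, 1.5, -0.5, 0, 8.7], [3, 1, 0, 0, 8.7], [1.5, 0, 0, 0, 8.7], [0, 0, 0, 0, 8.7], [0, 0, 0, 0, 8.7]],
])

```text
clock: 1.9
tool_pos: [0.4561, -0.2042, 0.1874]
orientation: [179.9, 0.0, -90.1]
force: [-0.5, -0.2, 0.8]
opening: 0.0869
gripper_force: 0.0
```

```bash
python3 - <<'E'
from h import *
print(ctrl.get_obs()["tool_pos"]);i=viewer.camera_info("wrist");print(i);p,d=viewer.snapshot("wrist");cv2.imwrite("pics/w1.png",p);np.save("w1.npy",d);np.save("w1i.npy",i,allow_pickle=True)
E
```

```text
[ 0.45613453 -0.20417147  0.1873647 ]
{'camera_matrix': array([[331.30202507,   0.        , 317.60199013],
       [  0.        , 331.30202507, 199.16435852],
       [  0.        ,   0.        ,   1.        ]]), 'eye': array([ 0.45662402, -0.27155408,  0.37416503]), 'orientation': array([ 1.65370843e+02, -6.67203669e-02,  1.79894394e+02])}
```

View pics/w1.png

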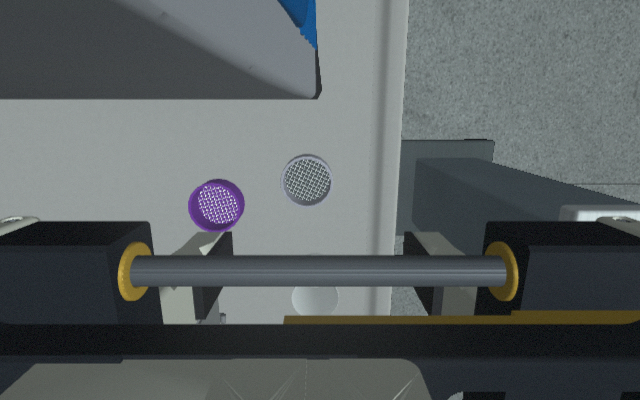

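The wrist view shows the grey mesh sieve at (307,180), the purple decoy at (216,205), the beaker at (316,299), and the fingers on either side.

```bash
cat > ring.py <<'E'
from h import *
def ring(p,i,u0,v0,rad,z,hr=(20,32)):
    """round outline near (u0,v0), centre cast at height z"""
    a,b=int(v0-rad),int(u0-rad);g=cv2.GaussianBlur(cv2.cvtColor(p[a:a+2*rad,b:b+2*rad],cv2.COLOR_BGR2GRAY),(5,5),0)
    c=cv2.HoughCircles(g,cv2.HOUGH_GRADIENT,1.2,200,param1=80,param2=12,minRadius=hr[0],maxRadius=hr[1])
    if c is None: return None
    u,v,r=c[0,0];u+=b;v+=a
    q=cast(i,u,v,z);e=cast(i,u+r,v,z);return (u,v,r),q.round(4),"radius mm",round(1000*np.linalg.norm(e-q),1)
E
python3 - <<'E'
from ring import *
i=np.load("w1i.npy",allow_pickle=True).item();p=cv2.imread("pics/w1.png")
print(ring(p,i,307,180,38,.034)); print(ring(p,i,307,180,38,.034,(22,29)))
d=np.load("w1.npy");P=pts(i,d);s=P[150:212,275:340].reshape(-1,3);s=s[(s[:,2]>.024)&(s[:,2]<.045)];print(len(s),(s.max(0)+s.min(0))/2,s.max(0)-s.min(0))
E
```

```text
((np.float32(305.6), np.float32(182.2), np.float32(22.76)), array([ 0.4689, -0.2011,  0.034 ]), 'radius mm', np.float64(23.8))
((np.float32(306.8), np.float32(178.6), np.float32(26.44)), array([ 0.4676, -0.205 ,  0.034 ]), 'radius mm', np.float64(27.6))
610 [ 0.46853004 -0.20046866  0.03015323] [0.05462132 0.05545179 0.01226438]
```

Two measurements put the sieve at about (0.468, -0.202), and its size checks out. I'll grasp it above its skirt with TCP z ≈ 0.013, so the tips clear the pan rim when it nests.

Call:
step_arm([
  [[1.2, 0.2, -1.4, 0, 8.7], [0, 0, -3, 0, 8.7], [0, 0, -3, 0, 8.7], [0, 0, -3, 0, 8.7], [0, 0, -3, 0, 8.7], [0, 0, -2, 0, 8.7], [0, 0, -1.5, 0, 8.7], [0, 0, -0.5, 0, 8.7], [0, 0, 0, 0, 8.7]],
])

```text
clock: 2.85
tool_pos: [0.468, -0.2024, 0.0138]
orientation: [179.9, 0.0, -90.1]
force: [-0.4, 0.7, 0.6]
opening: 0.0868
gripper_force: 0.0
```

Call:
step_arm([
  [[0, 0, 0, 0, 5], [0, 0, 0, 0, 4], [0, 0, 0, 0, 4], [0, 0, 0, 0, 4], [0, 0, 0, 0, 4]],
])

```text
clock: 3.35
tool_pos: [0.469, -0.202, 0.0141]
orientation: [-180.0, -0.0, -90.1]
force: [0.1, -0.1, -0.4]
opening: 0.0522
gripper_force: 0.0
```

Call:
step_arm([
  [[0, 0, 0, 0, 4], [0, 0, 0, 0, 4], [0, 0, 0, 0, 4]],
])

```text
clock: 3.65
tool_pos: [0.4688, -0.202, 0.0138]
orientation: [180.0, 0.0, -90.1]
force: [-0.3, 1.0, 1.0]
opening: 0.0405
gripper_force: 0.0
```

```bash
python3 - <<'E'
from ring import *
o=ctrl.get_obs();print(o["tool_pos"],o["opening"],o["gripper_force"]);i=viewer.camera_info("wrist");p,d=viewer.snapshot("wrist");cv2.imwrite("pics/w2.png",p)
E
```

```text
[ 0.46884457 -0.20201557  0.01383512] 0.04053916997781061 0.0
```

View pics/w2.png

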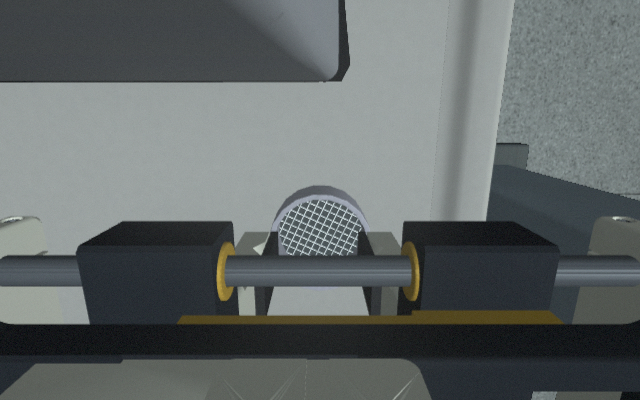

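The sieve is not gripped. It shows at about (320,232) and the fingers are closed in front of it at rows 240–310. I'll check the geometry.

```bash
python3 - <<'E'
from h import *
o=ctrl.get_obs();i=viewer.camera_info("wrist");K=np.array(i["camera_matrix"]);e=np.array(i["eye"]);print(e,i["orientation"])
for n,q in(("tcp",o["tool_pos"]),("grasp",o["tool_pos"]+[0,0,.019]),("rim top",[.4688,-.230,.034])):
    c=R(i).T@(np.array(q)-e);print(n,(K@c/c[2])[:2].round(1))
for v in(188,198,236):print(v,cast(i,320,v,.034))
for u in(273,369):print(u,cast(i,u,235,.034))
p,d=viewer.snapshot("wrist");P=pts(i,d)
for u,v in((320,192),(320,230),(320,300),(290,205),(350,205),(250,245),(250,290),(265,290),(390,260)):print(u,v,P[v,u].round(3))
E
```

```text
[ 0.4691     -0.26937026  0.20064858] [1.65386651e+02 7.81393762e-03 1.79910660e+02]
tcp [318.3 229.4]
grasp [318.3 241.3]
rim top [318.3 191.5]
188 [ 0.46794551 -0.23186361  0.034     ]
198 [ 0.46794409 -0.22654321  0.034     ]
236 [ 0.46793849 -0.20553919  0.034     ]
273 [ 0.49307998 -0.20614639  0.034     ]
369 [ 0.44172856 -0.20606898  0.034     ]
320 192 [ 0.468 -0.228  0.028]
320 230 [ 0.468 -0.201  0.012]
320 300 [ 0.468 -0.146 -0.   ]
290 205 [ 0.484 -0.223  0.034]
350 205 [ 0.452 -0.223  0.035]
250 245 [ 0.499 -0.213  0.065]
250 290 [ 0.493 -0.209  0.095]
265 290 [ 0.489 -0.204  0.087]
390 260 [ 0.451 -0.233  0.123]
```

```bash
python3 - <<'E'
from h import *
p=cv2.imread("pics/w2.png")[170:330,220:420];p=cv2.convertScaleAbs(p,alpha=1.6,beta=20)
cv2.imwrite("pics/w2c.png",cv2.resize(p,None,fx=3.7,fy=3.7,interpolation=cv2.INTER_CUBIC))
E
```

```text
(no output)
```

View pics/w2c.png

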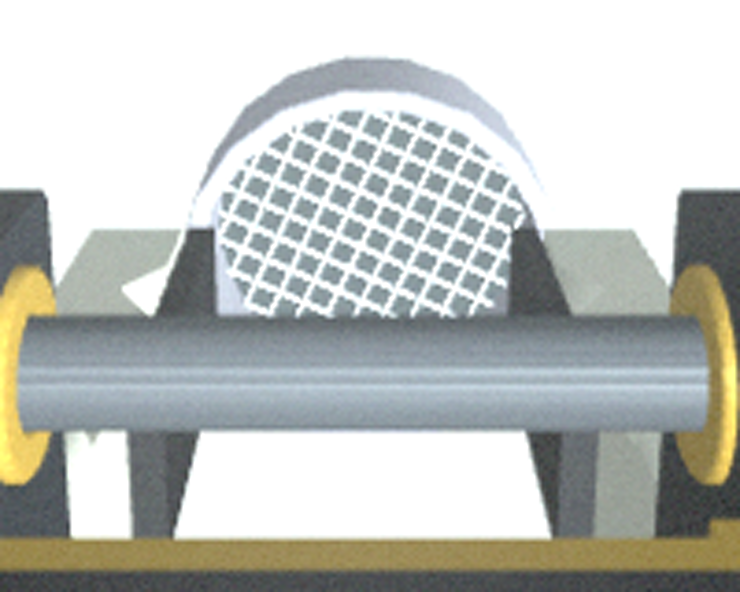

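```bash
python3 - <<'E'
from h import *
i=viewer.camera_info("wrist");p,d=viewer.snapshot("wrist");P=pts(i,d)
for v in(226,230,234,238,244,250):
  print(v,[tuple((P[v,u]*1000).round().astype(int)) for u in(246,254,262,268,272,276,280,286)])
E
```

```text
226 [(np.int64(515), np.int64(-200), np.int64(1)), (np.int64(510), np.int64(-199), np.int64(0)), (np.int64(505), np.int64(-199), np.int64(0)), (np.int64(501), np.int64(-199), np.int64(0)), (np.int64(493), np.int64(-211), np.int64(34)), (np.int64(491), np.int64(-211), np.int64(34)), (np.int64(492), np.int64(-204), np.int64(12)), (np.int64(488), np.int64(-204), np.int64(13))]
230 [(np.int64(515), np.int64(-197), np.int64(0)), (np.int64(510), np.int64(-197), np.int64(0)), (np.int64(505), np.int64(-197), np.int64(0)), (np.int64(501), np.int64(-196), np.int64(-1)), (np.int64(494), np.int64(-209), np.int64(33)), (np.int64(491), np.int64(-209), np.int64(34)), (np.int64(492), np.int64(-201), np.int64(11)), (np.int64(488), np.int64(-201), np.int64(12))]
234 [(np.int64(504), np.int64(-213), np.int64(51)), (np.int64(500), np.int64(-213), np.int64(51)), (np.int64(496), np.int64(-213), np.int64(50)), (np.int64(493), np.int64(-213), np.int64(50)), (np.int64(492), np.int64(-211), np.int64(46)), (np.int64(490), np.int64(-212), np.int64(47)), (np.int64(492), np.int64(-198), np.int64(12)), (np.int64(4
[... 478 characters left out ...]
(497), np.int64(-213), np.int64(63)), (np.int64(494), np.int64(-212), np.int64(62)), (np.int64(492), np.int64(-211), np.int64(59)), (np.int64(490), np.int64(-211), np.int64(59)), (np.int64(489), np.int64(-208), np.int64(50)), (np.int64(492), np.int64(-193), np.int64(15)), (np.int64(489), np.int64(-192), np.int64(11))]
250 [(np.int64(500), np.int64(-213), np.int64(69)), (np.int64(496), np.int64(-213), np.int64(70)), (np.int64(494), np.int64(-210), np.int64(63)), (np.int64(491), np.int64(-211), np.int64(65)), (np.int64(489), np.int64(-211), np.int64(65)), (np.int64(490), np.int64(-205), np.int64(51)), (np.int64(491), np.int64(-192), np.int64(22)), (np.int64(489), np.int64(-188), np.int64(13))]
```

```bash
python3 - <<'E'
from h import *
i=np.load("w1i.npy",allow_pickle=True).item();P=pts(i,np.load("w1.npy"))
for v in(234,240,250,270,290):print(v,[tuple(map(int,(P[v,u]*1000).round())) for u in(205,215,222,228,231,234)])
E
```

```text
234 [(511, -215, 224), (506, -215, 223), (571, -131, 0), (501, -213, 219), (500, -212, 217), (557, -130, -1)]
240 [(508, -215, 231), (504, -215, 231), (501, -214, 229), (500, -211, 222), (501, -209, 216), (557, -123, 0)]
250 [(507, -213, 238), (502, -213, 238), (500, -211, 233), (501, -206, 223), (500, -204, 218), (558, -110, -1)]
270 [(485, -234, 298), (482, -234, 299), (480, -234, 299), (479, -234, 298), (478, -234, 300), (477, -234, 299)]
290 [(501, -205, 258), (500, -198, 247), (577, -56, 0), (569, -57, 1), (565, -57, 1), (562, -56, -1)]
```

Depth shows the fingertips sit about 31 mm above the reported TCP in both views, while bench and rim heights are right. So the fingers closed above the rim and the sieve is undisturbed. I'll reopen and go down a further 3.1 cm, watching the force.

Call:
step_arm([
  [[0, 0, 0, 0, 8.7], [0, 0, 0, 0, 8.7], [0, 0, 0, 0, 8.7], [0, 0, 0, 0, 8.7], [0, 0, 0, 0, 8.7], [0, 0, 0, 0, 8.7], [0, 0, 0, 0, 8.7], [0, 0, 0, 0, 8.7], [0, 0, 0, 0, 8.7], [0, 0, 0, 0, 8.7]],
])

```text
clock: 4.8
tool_pos: [0.4688, -0.202, 0.0139]
orientation: [-180.0, 0.0, -90.1]
force: [-0.0, -0.1, 0.5]
opening: 0.0871
gripper_force: 0.0
```

Call:
step_arm([
  [[0, 0, -0.5, 0, 8.7], [0, 0, -0.5, 0, 8.7], [0, 0, -0.5, 0, 8.7], [0, 0, -0.5, 0, 8.7], [0, 0, 0, 0, 8.7]],
])

```text
clock: 5.3
tool_pos: [0.4681, -0.202, -0.0071]
orientation: [179.9, 0.0, -90.1]
force: [0.0, -0.1, 0.1]
opening: 0.0869
gripper_force: 0.0
```

Call:
step_arm([
  [[0, 0, -0.4, 0, 8.7], [0, 0, -0.4, 0, 8.7], [0, 0, -0.3, 0, 8.7], [0, 0, 0, 0, 8.7]],
])

```text
clock: 5.7
tool_pos: [0.4685, -0.202, -0.0176]
orientation: [180.0, 0.0, -90.1]
force: [0.4, -0.5, 0.5]
opening: 0.0872
gripper_force: 0.0
```

Call:
step_arm([
  [[0, 0, 0, 0, 5], [0, 0, 0, 0, 4], [0, 0, 0, 0, 4], [0, 0, 0, 0, 4], [0, 0, 0, 0, 4], [0, 0, 0, 0, 4], [0, 0, 0, 0, 4]],
])

```text
clock: 6.4
tool_pos: [0.4688, -0.202, -0.017]
orientation: [180.0, -0.0, -90.1]
force: [-1.4, -1.0, 3.3]
opening: 0.0554
gripper_force: 30.0
```

Gripped at 55 mm with 30 N. I'll lift and carry past the beaker, pulled back from the oven, to a spot beyond the pan so the wrist camera can see it.

Call:
step_arm([
  [[0, 0, 1, 0, 4], [0, 0, 2, 0, 4], [0, 0, 3, 0, 4], [-1, 0, 3, 0, 4], [-1.5, 0, 2, 0, 4], [-1, 2, 0, 0, 4], [0, 4, 0, 0, 4], [0, 4, 0, 0, 4], [0, 4, 0, 0, 4], [0, 4, 0, 0, 4]],
])

```text
clock: 7.4
tool_pos: [0.4336, -0.0206, 0.0936]
orientation: [-179.9, 0.0, -90.1]
force: [1.5, -0.5, -1.3]
opening: 0.0551
gripper_force: 30.0
```

Call:
step_arm([
  [[0, 4, 0, 0, 4], [0, 4, 0, 0, 4], [0, 4, 0, 0, 4], [0, 4, 0, 0, 4], [0, 3, 0, 0, 4], [0, 1, 0, 0, 4], [0, 0, 0, 0, 4], [0, 0, 0, 0, 4]],
])

```text
clock: 8.2
tool_pos: [0.4334, 0.1774, 0.0929]
orientation: [180.0, -0.0, -90.0]
force: [0.6, -0.1, -2.0]
opening: 0.0553
gripper_force: 30.0
```

```bash
python3 - <<'E'
from h import *
print(ctrl.get_obs()["tool_pos"]);i=viewer.camera_info("wrist");p,d=viewer.snapshot("wrist");cv2.imwrite("pics/w3.png",p);np.save("w3.npy",d);np.save("w3i.npy",i,allow_pickle=True)
E
```

```text
[0.43343566 0.17736247 0.09288311]
```

View pics/w3.png

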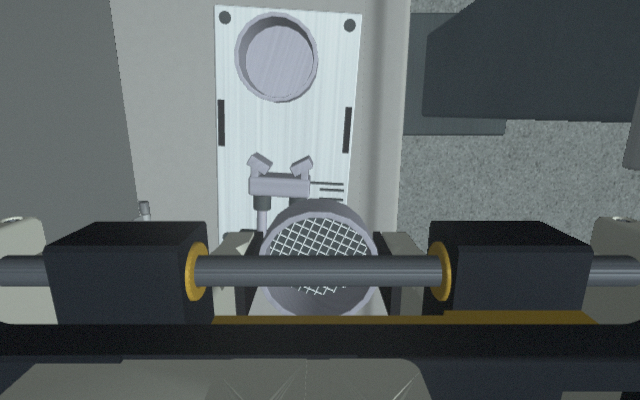

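The wrist view shows the pan at about (277,57), the V-stop at (280,182), marks and pointer at (328,183–199), and the held sieve, level, at (318,258).

```bash
python3 - <<'E'
from ring import *
from scipy.optimize import least_squares
i=np.load("w3i.npy",allow_pickle=True).item();p=cv2.imread("pics/w3.png");d=np.load("w3.npy");P=pts(i,d)
print(ring(p,i,277,57,52,.044,(36,46)))
def fit(s,name):
    # outer rim circle: farthest points per bearing, least squares
    c=(s.max(0)+s.min(0))[:2]/2
    a=np.degrees(np.arctan2(*(s[:,:2]-c).T[::-1]))//10;r=np.hypot(*(s[:,:2]-c).T)
    e=np.array([s[a==k][np.argmax(r[a==k]),:2] for k in np.unique(a)])
    f=least_squares(lambda q:np.hypot(*(e-q[:2]).T)-q[2],[*c,.028],loss="soft_l1",f_scale=.001);print(name,len(s),len(e),f.x.round(4),"zmed",np.median(s[:,2]).round(4),np.abs(f.fun).mean())
w=P[5:112,225:330].reshape(-1,3);fit(w[(w[:,2]>.040)&(w[:,2]<.048)],"pan")
w=P[190:320,258:380].reshape(-1,3);z=w[:,2];print(np.histogram(z,np.arange(.07,.18,.01)))
fit(w[(z>.128)&(z<.155)],"sieve")
# plate edges
m=((p.min(2)>200)).astype(np.uint8);m[:,:210]=0;m[:,365:]=0;m[240:]=0
for side in(0,1):
    q=[]
    for v in range(20,235,3):
        x=np.where(m[v])[0]
        if len(x)>5:q.append(cast(i,x[0] if side==0 else x[-1],v,.01)[:2])
    q=np.array(q,np.float32);l=cv2.fitLine(q,cv2.DIST_HUBER,0,.001,.001).ravel();print("edge",l,"x at y=.12",l[2]+(.12-l[3])*l[0]/l[1])
E
```

```text
((np.float32(274.8), np.float32(56.000004), np.float32(43.92)), array([0.462 , 0.0736, 0.044 ]), 'radius mm', np.float64(29.0))
pan 1376 36 [0.4616 0.0749 0.0277] zmed 0.0439 0.00013185022160117492
(array([   0,    0,    0,    0,   10, 4207, 1727, 2106,    0,    0]), array([0.07, 0.08, 0.09, 0.1 , 0.11, 0.12, 0.13, 0.14, 0.15, 0.16, 0.17]))
sieve 4120 34 [0.4337 0.178  0.0278] zmed 0.1402 0.0007159064740686106
edge [0.04169645 0.9991303  0.5119864  0.11753953] x at y=.12 0.5120891
edge [0.05857161 0.9982832  0.4055358  0.10456045] x at y=.12 0.40644166
```

Pan rim at (0.4616, 0.0749, 0.044), and the sieve is centred in the grip. I'll turn the tool a quarter turn so the gripper's long side runs along the oven front, then go over the pan.

Call:
step_arm([
  [[0, -1, 0, -0.149, 4], [0, -1, 0, -0.149, 4], [0, -1, 0, -0.149, 4], [0, -1, 0, -0.149, 4], [0, -1, 0, -0.149, 4], [0, -1, 0, -0.149, 4], [0, -1, 0, -0.149, 4], [0, -1, 0, -0.149, 4], [0, -1, 0, -0.149, 4], [0, -1.3, 0, -0.149, 4]],
])

```text
clock: 9.25
tool_pos: [0.4336, 0.0735, 0.093]
orientation: [180.0, 0.0, -175.9]
force: [-0.1, 1.0, -1.4]
opening: 0.0555
gripper_force: 30.0
```

Call:
step_arm([
  [[1, 0, -1, -0.08, 4], [1, 0, -2, 0, 4], [0.8, 0, -2, 0, 4], [0, 0, -0.8, 0, 4], [0, 0, 0, 0, 4], [0, 0, 0, 0, 4]],
])

```text
clock: 9.85
tool_pos: [0.4616, 0.0745, 0.0354]
orientation: [-180.0, 0.0, 180.0]
force: [0.9, -0.5, -0.8]
opening: 0.0557
gripper_force: 30.0
```

Call:
step_arm([
  [[0, 0, -0.4, 0, 4], [0, 0, -0.4, 0, 4], [0, 0, -0.2, 0, 4], [0, 0, 0, 0, 4]],
])

```text
clock: 10.25
tool_pos: [0.4616, 0.075, 0.0247]
orientation: [-180.0, -0.0, -180.0]
force: [0.2, -0.7, -0.6]
opening: 0.0555
gripper_force: 30.0
```

Call:
step_arm([
  [[0, 0, -0.3, 0, 4], [0, 0, -0.3, 0, 4], [0, 0, -0.1, 0, 4], [0, 0, 0, 0, 4]],
])

```text
clock: 10.65
tool_pos: [0.4617, 0.0749, 0.0176]
orientation: [-180.0, -0.0, 180.0]
force: [-0.3, -0.5, -1.5]
opening: 0.0557
gripper_force: 30.0
```

No contact force on the way down, and it is within about 1 mm of home. I'll release and rise.

Call:
step_arm([
  [[0, 0, -0.1, 0, 4], [0, 0, 0, 0, 6.5], [0, 0, 0, 0, 8.7], [0, 0, 0, 0, 8.7], [0, 0, 0, 0, 8.7], [0, 0, 0, 0, 8.7], [0, 0, 0, 0, 8.7], [0, 0, 0, 0, 8.7], [0, 0, 0, 0, 8.7], [0, 0, 0, 0, 8.7]],
])

```text
clock: 11.65
tool_pos: [0.4618, 0.075, 0.0168]
orientation: [180.0, -0.0, 180.0]
force: [-0.3, 0.1, -0.3]
opening: 0.0868
gripper_force: 0.0
```

Call:
step_arm([
  [[0, 0, 1, 0, 8.7], [0, 0, 2, 0, 8.7], [0, 0, 3, 0, 8.7], [-2, 0, 3, 0, 8.7], [-2, 0, 2, 0, 8.7], [0, 0, 0, 0, 8.7], [0, 0, 0, 0, 8.7]],
])

```text
clock: 12.35
tool_pos: [0.4221, 0.0753, 0.1279]
orientation: [179.9, 0.1, -180.0]
force: [0.1, 0.0, -0.6]
opening: 0.0871
gripper_force: 0.0
```

```bash
python3 - <<'E'
from h import *
from scipy.optimize import least_squares
o=ctrl.get_obs();print(o["tool_pos"],o["joint_pos"]);i=viewer.camera_info("wrist");print(i["eye"]);p,d=viewer.snapshot("wrist");cv2.imwrite("pics/w4.png",p);np.save("w4.npy",d);np.save("w4i.npy",i,allow_pickle=True)
P=pts(i,d)
for r in((.4616,.0749),):
    s=P[(np.hypot(P[...,0]-r[0],P[...,1]-r[1])<.034)&(P[...,2]>.03)&(P[...,2]<.085)]
    print(np.histogram(s[:,2],np.arange(.03,.086,.005)));t=s[s[:,2]>.062];print(len(t),(t.max(0)+t.min(0))/2,t.max(0)-t.min(0),np.median(t[:,2]))
    A=np.c_[t[:,:2],np.ones(len(t))];print("tilt",np.linalg.lstsq(A,t[:,2],rcond=None)[0])
p2,d2=viewer.snapshot("top");i=viewer.camera_info("top");P=pts(i,d2)
s=P[(d2>0)&(P[...,1]>0.02)&(P[...,1]<.25)&(P[...,2]>.06)&(P[...,0]>.53)&(P[...,0]<.566)];print("oven fwd pts",len(s),s[:6].round(3),s[:,2].min() if len(s) else 0)
E
```

```text
[0.42210457 0.07534091 0.12792824] [ 3.66897048e+01  2.39338011e-01 -3.47319723e+01 -2.60174215e-03
 -5.48746903e+01 -1.26661705e+02]
[0.3545693  0.0751231  0.31464723]
(array([  86,   86,  326, 1488,  132,  113,  129,  446,    0,    0,    0]), array([0.03 , 0.035, 0.04 , 0.045, 0.05 , 0.055, 0.06 , 0.065, 0.07 ,
       0.075, 0.08 , 0.085]))
520 [0.45110777 0.07521456 0.06600687] [0.03152487 0.05478209 0.00794488] 0.06780623966525574
tilt [ 0.04185834 -0.00167514  0.04869545]
oven fwd pts 89 [[0.566 0.121 0.234]
 [0.565 0.115 0.235]
 [0.565 0.112 0.237]
 [0.565 0.109 0.234]
 [0.566 0.107 0.232]
 [0.565 0.104 0.232]] 0.22385218560948394
```

View pics/w4.png

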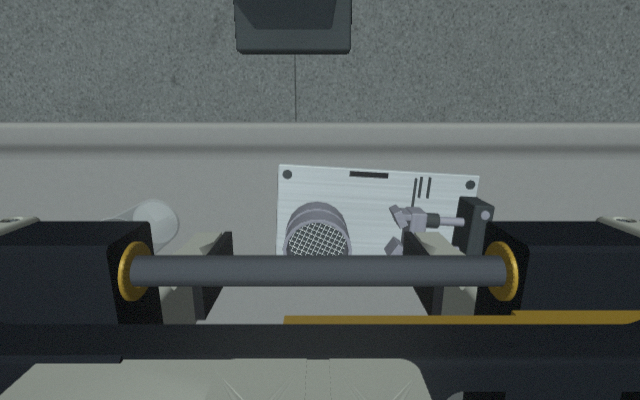

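The sieve is nested: its rim is at 0.068, as it should be, with the stack at image (318,240). The stop's pointer and the two marks are at (415–430,187), and the beaker is untouched. Next I'll turn back so the fingers close across the fixture and grip the pan low.

Call:
step_arm([
  [[0, 0, 0, 0.149, 8.7], [0, 0, 0, 0.149, 8.7], [0, 0, 0, 0.149, 8.7], [0, 0, 0, 0.149, 8.7], [0, 0, 0, 0.149, 8.7], [0, 0, 0, 0.149, 8.7], [0, 0, 0, 0.149, 8.7], [0, 0, 0, 0.149, 8.7], [0, 0, -1, 0.149, 8.7], [0, 0, -1, 0.149, 8.7]],
])

```text
clock: 13.45
tool_pos: [0.422, 0.0747, 0.1057]
orientation: [179.9, -0.1, -94.3]
force: [-0.2, 0.4, -1.3]
opening: 0.0869
gripper_force: 0.0
```

Call:
step_arm([
  [[0, 0, -2, 0.081, 8.7], [0, 0, -2, 0, 8.7], [0, 0, -1.8, 0, 8.7], [1, 0, 0, 0, 8.7], [1, 0, 0, 0, 8.7], [1, 0, 0, 0, 8.7], [0.5, 0, 0, 0, 8.7], [0, 0, 0, 0, 8.7]],
])

```text
clock: 14.25
tool_pos: [0.4581, 0.0751, 0.0493]
orientation: [-179.9, 0.0, -90.0]
force: [-1.2, 0.4, 0.0]
opening: 0.0867
gripper_force: 0.0
```

Call:
step_arm([
  [[0.3, 0, 0, 0, 8.7], [0.2, 0, 0, 0, 8.7], [0, 0, 0, 0, 8.7]],
])

```text
clock: 14.55
tool_pos: [0.462, 0.075, 0.0491]
orientation: [-180.0, 0.0, -90.0]
force: [0.1, 0.9, 0.7]
opening: 0.0868
gripper_force: 0.0
```

No contact with the oven. Going down over the stack.

Call:
step_arm([
  [[0, 0, -1, 0, 8.7], [0, 0, -1, 0, 8.7], [0, 0, -1, 0, 8.7], [0, 0, -1, 0, 8.7], [0, 0, -0.5, 0, 8.7], [0, 0, 0, 0, 8.7]],
])

```text
clock: 15.15
tool_pos: [0.4612, 0.0746, 0.0028]
orientation: [179.9, -0.1, -90.0]
force: [-1.5, -0.5, 0.8]
opening: 0.0873
gripper_force: 0.0
```

Call:
step_arm([
  [[0, 0, -0.5, 0, 8.7], [0, 0, -0.5, 0, 8.7], [0, 0, -0.5, 0, 8.7], [0, 0, 0, 0, 8.7]],
])

```text
clock: 15.55
tool_pos: [0.4614, 0.0747, -0.0118]
orientation: [179.9, -0.0, -90.0]
force: [-0.5, -0.1, 0.9]
opening: 0.0868
gripper_force: 0.0
```

Call:
step_arm([
  [[0, 0, 0, 0, 6.5], [0, 0, 0, 0, 5], [0, 0, 0, 0, 5], [0, 0, 0, 0, 5], [0, 0, 0, 0, 5], [0, 0, 0, 0, 5], [0, 0, 0, 0, 5], [0, 0, 0, 0, 5]],
])

```text
clock: 16.35
tool_pos: [0.4618, 0.075, -0.011]
orientation: [-180.0, 0.0, -90.0]
force: [-1.5, 0.4, 4.5]
opening: 0.0555
gripper_force: 30.0
```

Call:
step_arm([
  [[0.05, 1, 0, 0, 5], [0.05, 1, 0, 0, 5], [0.05, 1, 0, 0, 5], [0.05, 0.7, 0, 0, 5], [0, 0.3, 0, 0, 5], [0, 0, 0, 0, 5], [0, 0, 0, 0, 5]],
])

```text
clock: 17.05
tool_pos: [0.464, 0.1154, -0.011]
orientation: [-180.0, 0.0, -90.0]
force: [-1.4, 0.3, 4.6]
opening: 0.0559
gripper_force: 30.0
```

Call:
step_arm([
  [[0.02, 0.3, 0, 0, 5], [0.02, 0.3, 0, 0, 5], [0.01, 0.2, 0, 0, 5], [0, 0, 0, 0, 5], [0, 0, 0, 0, 5]],
])

```text
clock: 17.55
tool_pos: [0.4638, 0.1218, -0.011]
orientation: [179.9, -0.1, -90.0]
force: [-0.3, -6.6, 9.0]
opening: 0.0554
gripper_force: 30.0
```

Call:
step_arm([
  [[0.01, 0.2, 0, 0, 5], [0.01, 0.2, 0, 0, 5], [0, 0, 0, 0, 5], [0, 0, 0, 0, 5]],
])

```text
clock: 17.95
tool_pos: [0.4634, 0.1248, -0.011]
orientation: [179.9, -0.2, -90.0]
force: [-1.3, -12.3, 11.0]
opening: 0.0555
gripper_force: 30.0
```

```bash
python3 - <<'E'
from h import *
i=viewer.camera_info("wrist");p,d=viewer.snapshot("wrist");np.save("w5.npy",d);np.save("w5i.npy",i,allow_pickle=True);p2,_=viewer.snapshot("top");print(ctrl.get_obs()["force"],ctrl.get_obs()["moment"])
a=cv2.resize(p2[195:235,205:290],None,fx=7.5,fy=7.5,interpolation=cv2.INTER_CUBIC);a=cv2.resize(a,(640,300))
b=cv2.resize(p[120:320,160:480],(640,300));cv2.imwrite("pics/w5.png",np.vstack([a,b]));cv2.imwrite("pics/w5full.png",p)
E
```

```text
[ -0.43097845 -11.53464495  10.99084697] [-4.07723857  0.32713503 -0.05372885]
```

View pics/w5.png

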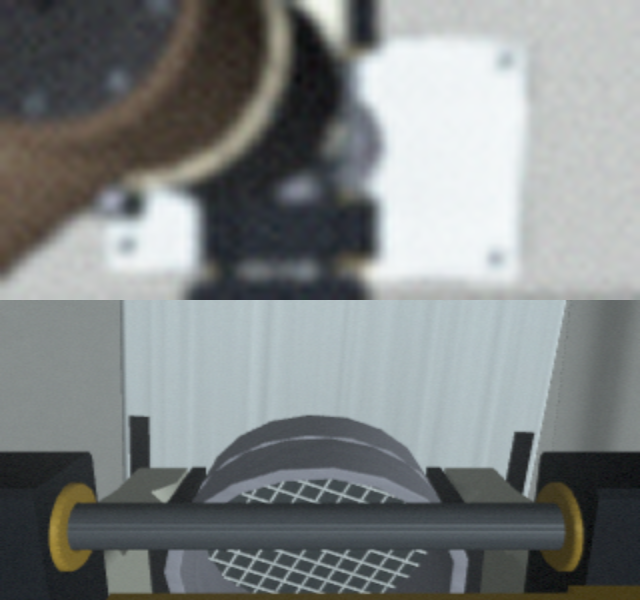

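The upper picture (top camera) has the stop hidden by the wrist. The lower one shows the stack held level between the fingers, at about (318,540). The pointer is hidden, so I'll work out the seat position from the earlier unobstructed views.

```bash
python3 - <<'E'
from h import *
K=lambda n:np.load(n+"i.npy",allow_pickle=True).item()
ax=np.array([.0525,.9986])
# w3: near (-85) plate end; w4: both ends at z=.01
i=K("w3");p=cv2.imread("pics/w3.png");g=p.min(2)
for u in(222,228,340,350):
    c=np.where(g[:60,u]>200)[0];v=c[0] if len(c) else -1;q=cast(i,u,v-.5,.01)[:2];print("w3 -85 end",u,v,q.round(4),"s0=",(q@ax+.085).round(4))
i=K("w4");p=cv2.imread("pics/w4.png");g=p.min(2)
for v in(185,195,205):
    c=np.where(g[v,262:310]>195)[0];u=262+c[0];q=cast(i,u-.5,v,.01)[:2];print("w4 -85",v,u,q.round(4),"s0=",(q@ax+.085).round(4))
for v in(178,182,186,190):
    c=np.where(g[v,440:500]>195)[0];u=440+c[-1];q=cast(i,u+.5,v,.01)[:2];print("w4 +105",v,u,q.round(4),"s0=",(q@ax-.105).round(4))
# marks/pointer profile
for v in(184,190):print(v,g[v,406:440])
for u in(415,421,430):
    q=cast(i,u,188,.01)[:2];print(u,q.round(4),(q@ax).round(4))
# V stop body via depth, w3 view: V tips
print("pan now along axis",np.array([.4634,.1248])@ax)
i=K("w5");d=np.load("w5.npy");P=pts(i,d);s=P[(P[...,2]>.06)&(P[...,2]<.075)&(np.abs(P[...,0]-.463)<.03)&(P[...,1]<.14)]
if len(s):print("stack rim back y",s[:,1].min(),"->centre",s[:,1].min()+.028,"zmax",np.median(s[:,2]))
E
```

```text
w3 -85 end 222 7 [0.5035 0.0347] s0= 0.1461
w3 -85 end 228 8 [0.4991 0.0354] s0= 0.1466
w3 -85 end 340 18 [0.4171 0.0421] s0= 0.149
w3 -85 end 350 15 [0.4098 0.0402] s0= 0.1466Traceback (most recent call last):
  File "<stdin>", line 10, in <module>
IndexError: index 0 is out of bounds for axis 0 with size 0
```

```bash
python3 - <<'E'
from h import *
K=lambda n:np.load(n+"i.npy",allow_pickle=True).item()
ax=np.array([.0525,.9986])
i=K("w4");p=cv2.imread("pics/w4.png");g=p.min(2).astype(int)
for v in(190,200,215):
    u=262+np.argmax(np.diff(g[v,262:300]));q=cast(i,u+.5,v,.01)[:2];print("w4 -85",v,u,"s0=",(q@ax+.085).round(4))
for v in(178,181,194):
    u=455+np.argmin(np.diff(g[v,455:495]));q=cast(i,u+.5,v,.01)[:2];print("w4 +105",v,u,"s0=",(q@ax-.105).round(4))
for v in(182,190):print(v,g[v,408:438])
for u in(415,421,430):print(u,(cast(i,u,188,.01)[:2]@ax).round(4))
print("pan along axis",np.array([.4634,.1248])@ax)
i=K("w5");d=np.load("w5.npy");P=pts(i,d);s=P[(P[...,2]>.06)&(P[...,2]<.075)&(np.abs(P[...,0]-.463)<.03)&(P[...,1]<.14)]
if len(s):print("rim back y",np.percentile(s[:,1],[0,1]),"z",np.median(s[:,2]))
E
```

```text
w4 -85 190 277 s0= 0.1452
w4 -85 200 277 s0= 0.1454
w4 -85 215 276 s0= 0.1448
w4 +105 178 478 s0= 0.1428
w4 +105 181 467 s0= 0.133
w4 +105 194 475 s0= 0.1427
182 [166 165 167 162 165 165  93  62  65 156 162 118  59  62 127 160 161 161
 162 162  77  62  69 155 162 161 166 162 161 162]
190 [164 165 165 165 165  87  68  73 159 165 101  54  66 137 162 161 164 163
 154  68  63  85 158 163 162 163 162 162 165 164]
415 0.1896
421 0.1953
430 0.2038
pan along axis 0.14895378
rim back y [0.09685133 0.09721351] z 0.06719196068854272
```

Call:
step_arm([
  [[0, 0, 0.1, 0, 5], [0, 0, 0, 0, 5], [0, 0, 0, 0, 5]],
])

```text
clock: 18.35
tool_pos: [0.4627, 0.1251, -0.0109]
orientation: [179.8, -0.2, -90.1]
force: [-1.8, -6.3, 0.8]
opening: 0.0552
gripper_force: 30.0
```

Seat geometry gives a travel of about 5 mm, and with the vertical load gone the force reads 6.3 N, which agrees. About 4 mm more gives 10 N.

Call:
step_arm([
  [[0.01, 0.15, 0, 0, 5], [0.01, 0.15, 0.02, 0, 5], [0.01, 0.15, 0.02, 0, 5], [0, 0, 0, 0, 5], [0, 0, 0, 0, 5], [0, 0, 0, 0, 5]],
])

```text
clock: 18.95
tool_pos: [0.4623, 0.1288, -0.0109]
orientation: [179.7, -0.2, -90.1]
force: [-2.1, -9.0, 0.8]
opening: 0.0556
gripper_force: 30.0
```

Call:
step_arm([
  [[0, 0.1, 0.01, 0, 5], [0, 0, 0, 0, 5], [0, 0, 0, 0, 5], [0, 0, 0, 0, 5], [0, 0, 0, 0, 5], [0, 0, 0, 0, 5], [0, 0, 0, 0, 5], [0, 0, 0, 0, 5], [0, 0, 0, 0, 5], [0, 0, 0, 0, 5]],
])

```text
clock: 19.95
tool_pos: [0.462, 0.1295, -0.0109]
orientation: [179.7, -0.2, -90.1]
force: [-0.8, -8.1, 0.5]
opening: 0.0556
gripper_force: 30.0
```

```bash
python3 - <<'E'
from h import *
i=viewer.camera_info("wrist");p,d=viewer.snapshot("wrist");P=pts(i,d);s=P[(P[...,2]>.06)&(P[...,2]<.075)&(np.abs(P[...,0]-.463)<.03)&(P[...,1]<.14)]
o=ctrl.get_obs();print(o["tool_pos"],o["force"],"rim back",np.percentile(s[:,1],[0,1]),np.median(s[:,2]))
i=viewer.camera_info("scene");p2,_=viewer.snapshot("scene");K=np.array(i["camera_matrix"]);c=R(i).T@(np.array([.42,.165,.01])-i["eye"]);u,v=(K@c/c[2])[:2].astype(int);print(u,v)
a=cv2.imread("pics/scene.png")
f=lambda q:cv2.resize(q[v-25:v+25,u-40:u+40],(640,400),interpolation=cv2.INTER_CUBIC)
cv2.imwrite("pics/s2.png",cv2.resize(np.vstack([f(a),f(p2)]),(480,600)))
E
```

```text
[ 0.46205546  0.12949283 -0.01085877] [ -0.44496165 -10.07665976   0.45944804] rim back [0.10161755 0.10202202] 0.06734198429903498
280 237
```

View pics/s2.png

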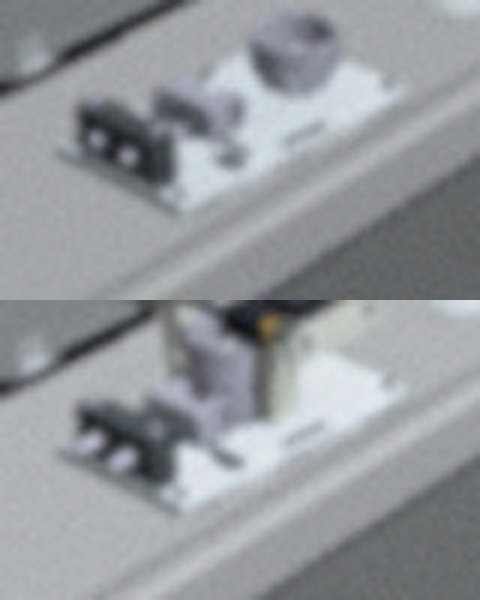

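The upper picture is before and the lower is now. The stop has moved back with its rods protruding from the block, at about (100,440), and the pointer is at the marks, about (225,455). The stack is upright and its rim still at 0.067. The push is 8–10 N. I'll hold with a slight downward bias.

Call:
step_arm([
  [[0, 0.03, -0.03, 0, 5], [0, 0, 0, 0, 5], [0, 0, 0, 0, 5], [0, 0, 0, 0, 5], [0, 0, 0, 0, 5], [0, 0, 0, 0, 5], [0, 0, 0, 0, 5], [0, 0, 0, 0, 5], [0, 0, 0, 0, 5], [0, 0, 0, 0, 5]],
])

```text
clock: 21.05
tool_pos: [0.4621, 0.1295, -0.0109]
orientation: [179.7, -0.3, -90.1]
force: [-1.3, -11.2, 4.3]
opening: 0.0557
gripper_force: 30.0
```

Call:
step_arm([
  [[0, 0, 0, 0, 5], [0, 0, 0, 0, 5], [0, 0, 0, 0, 5], [0, 0, 0, 0, 5], [0, 0, 0, 0, 5], [0, 0, 0, 0, 5], [0, 0, 0, 0, 5], [0, 0, 0, 0, 5], [0, 0, 0, 0, 5], [0, 0, 0, 0, 5]],
])

```text
clock: 22.05
tool_pos: [0.4621, 0.1295, -0.0109]
orientation: [179.7, -0.3, -90.1]
force: [-1.6, -11.6, 4.4]
opening: 0.0553
gripper_force: 30.0
```

Call:
step_arm([
  [[0, 0, 0, 0, 5], [0, 0, 0, 0, 5], [0, 0, 0, 0, 5], [0, 0, 0, 0, 5], [0, 0, 0, 0, 5], [0, 0, 0, 0, 5], [0, 0, 0, 0, 5], [0, 0, 0, 0, 5], [0, 0, 0, 0, 5], [0, 0, 0, 0, 5]],
])

```text
clock: 23.05
tool_pos: [0.462, 0.1295, -0.0109]
orientation: [179.7, -0.3, -90.1]
force: [-1.9, -10.7, 4.3]
opening: 0.0555
gripper_force: 30.0
```

Steady at about 10–11 N for over 3 s, so I'm handing in.

```bash
python3 -c "
from plant import close_job
print(close_job())"
```

```text
the job is handed in; nothing more can be done
None
```

The sieve is fully nested in the pan and I handed in with the arm still pressing the stack into the V-stop, after more than 3 s at about 10–11 N by the wrist force; I could not see the pointer clearly, so its place between the marks rests on force and geometry (about 9–10 mm of travel).

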